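# Tighten the anchor screw of a laboratory stand base

### The arm

A 7-joint arm with a two-finger parallel gripper is mounted at the origin on the work surface. World frame = base frame: x ahead of the robot, y to its left, z up, the work surface at z = 0. Lengths are in m, angles in rad, forces in N, time in s.
With the tool pointing down it reaches from about 0.4 to 0.875 m from the base axis. Payload 19.3 kg.
Tool frame: the origin (TCP) lies between the finger pads; the fingertips stand 8 mm ahead of it and the grasp point (between the pads) lies 11 mm behind it (bot.tip_extent is the x of the fingertips in the tool frame, in m); x points along the fingers, y is the direction in which the jaws open and shut, and the axes are right-handed (so a half turn about x gives the same grasp; the last joint's range is limited). The gripper opens to 85 mm and grips with 20 to 120 N. Pads are 22 mm wide; open, the fingers measure 114 mm over their backs; the gripper's body (76 mm by 85 mm) begins 54 mm behind the grasp point. The pads swing forward as they close: fully open they stand 13 mm farther back than shut.
Start: joints at [1.161, 0.521, -0.036, 1.599, 0.021, 1.021, -0.113], TCP at [0.208, -0.589, 0.239] pointing down, gripper open.
Joint ranges: [-2.91, 2.91], [-0.3, 2.13], [-1.5, 1.42], [0.17, 2.43], [-1.26, 4.41], [0.16, 1.93], [-2.52, 2.52]. Speed limits (rad/s): [1.89, 1.89, 2.39, 2.39, 3.01, 3.01, 3.01].

### API

Orientations are given as [roll, pitch, yaw] about the fixed x, y, z axes, in that order (R = Rz(yaw) Ry(pitch) Rx(roll)).
In Python, from workcell import telemetry, grab_frame, job, cut_out, pinpoint, bot gives the robot as it stands.
- The arm moves only by the tool send_rows, never from a script. Its argument "rows" is a list of rows, each an object of numbers: "dx", "dy", "dz": the shift along the tool's x, y, z in cm; "rx", "ry", "rz": the turn, a rotation vector about the tool's x, y, z in units of 10 degrees (1.0 is 10 degrees); "fingers": the closure, from -1 (fully open) to 1 (shut). In form: [{"dx": .., "dy": .., "dz": .., "rx": .., "ry": .., "rz": .., "fingers": ..}, ...]. A call has exactly 8 rows; each row is the pose to reach, as a shift and turn from the pose commanded when the call began, along the tool's axes at that moment; what a row does not reach only later rows make up. A row lasts 1/8 s, in which the tool goes at most 62.5 mm and 10.7 degrees, less where a joint would pass 70% of its speed; a pose out of reach is approached as far as the arm can. A call with a gripper value outside its range is refused whole. The fingers move at their own pace and stop on an object; "squeeze" is the grip in N (left out, the last holds). Time passes only in rows, so rows that repeat a pose let the fingers close, or fill a call up. It gives the time, the measured TCP pose, the force and the opening at its end, in the units of the state.
- telemetry.observe(): the state, without advancing time (a new reading comes with each control period).
- grab_frame(name): name is "scene" or "top" or "wrist"; returns a dict with "pixels" (400x640x3 uint8, blue, green, red), "fx", "fy", "cx", "cy" (pixels), "R" (3x3) and "t" (3): a world point X has camera coordinates R X + t. Camera axes: x right, y down, z forward; pixel columns grow to the right and rows downward; lengths in m; the calibration is good to about 2 mm. A picture is of the moment at which its call begins. There is no depth.
- job.job_done(): hands the job in, once; it reports no verdict.
Trained networks look in a picture, given as the dict that the camera call returned (one of the last four; its "shot" number tells which), for a name from the list of things; names that differ only in an ending like _2 or _b are one class to them, and where a whole thing is asked for, a point or a joint stands for the part that bears it (a point fixed in the world has none). Each returns a list of dicts, best first, with "conf" (0 to 1); they miss things now and then, are a little off and sometimes report something else, mostly with a low value. They report only what shows in the picture. A call takes as long as a camera call. They do not tell look-alikes from the thing itself.
- cut_out(picture, label): "pixels" (400x640 bool, what is visible of it) and "centre" ([column, row] in pixels, amid what is visible of it).
- pinpoint(picture, label): "centre" ([column, row] in pixels: a listed point, or the origin of a listed thing).
The state is a dict: "clock": time; "qpos": joint angles; "qd": joint speeds; "joint_efforts": joint torques, N m; "position": TCP position; "tool_rot": TCP orientation; "force": force on the tool from outside, world axes, zero at the start; "moment": the same for the moment, N m; "grip_width": finger opening in m.
Only numpy, scipy, OpenCV 4.12 (cv2) and the standard library are available. Lean on these libraries where they do the work, as an engineer would, in place of code of your own. Each camera call takes 0.05 s, during which the arm holds its last target.

### The job

Take the larger T-handled hex key out of the wooden rack and seat it fully in the socket of the big cap screw recessed in the stand base. Only then turn it clockwise, seen from above, until the screw comes to its stop; let go and leave the key standing seated in the screw. Leave the smaller key in the rack and do not disturb the mortar or the beaker.

Things in the scene. Friction and masses are not known exactly. Their poses are not given: they have to be found in the camera images.
- hexkey_grip (a point): Larger T-handled hex key, upright, tip down in the rack. Point: centre of its black cross-bar (90 mm long, 26 thick, 22 high, flat sides), 120 mm above the flat tip; z up along the shank, y along the bar. Steel hex shank 20 mm across flats, two opposite corners along x (square to the bar); last 5 mm tapered by 2.5 mm a side. About 300 g. Lift over 60 mm to leave the rack.
- screw_socket (a point): Point: centre of the flat floor of the hex socket in the big steel cap screw (head 42 mm) recessed in the stand base; z up, turns with the screw, two opposite socket corners along x. Socket 21.6 mm across flats, 24 deep, with a flared mouth above, 9 high and 33 wide. It fits the key when their x axes agree, or differ by a multiple of 60 degrees, within 9 degrees. Key seated: bar centre 120 mm above.
- screw (a joint): Angle of the cap screw, rad, growing clockwise seen from above; starts between 0 and 0.3, hard stop at 1.0. Stays where left; turning takes about 0.08 N m. With 1.6 mm of play the key turns up to about 10 degrees (0.17 rad) before it drives the screw; let go, it may lean up to 7 degrees.
- base: Grey steel stand base fixed to the bench: plate 210 x 120 x 12 mm; origin on the bench under the cap screw, z up. The screw sits in a round boss, 68 mm across, top 50 mm above the bench (socket floor at 14 mm). A steel rod sleeve with a small round hole, 38 mm across and 58 high, stands 115 mm along its +x: not the screw.
- rack: Fixed wooden key rack, 50 (x) x 190 (y) x 70 mm high, origin at the centre of its underside. The larger key stands in the hole 60 mm along -y, the smaller in that 60 mm along +y; holes 60 mm deep.
- smallkey_grip (a point): Bystander: the smaller T-handled hex key in the rack's other hole (9 mm shank, black cross-bar 55 mm long); the point is the centre of its cross-bar, about 97 mm above the bench.
- mortar: Bystander: white ceramic mortar bowl, 86 mm across, 48 mm high; origin at the centre of its underside.
- beaker: Bystander: glass beaker, 66 mm across, 90 mm high; origin at the centre of its underside.
Things that resemble listed ones, but are neither listed nor needed, are in the scene too. Several things have the shape of the base; the one meant has the colours described above.

How it is judged:
On the way, in this order (a step that is already met when the one before it is completed fails the run):
1. the larger key is fully seated in the screw's socket, the screw not yet tight (horizontal distance between hexkey_grip and screw_socket below 0.025 m and z of hexkey_grip in the frame of screw_socket below 0.128 m and angle between hexkey_grip's own z axis and vertical below 0.2 rad and value of joint screw below 0.6 rad), for 0.2 s.
2. the screw is turned to its stop with the key still seated (value of joint screw above 0.85 rad and horizontal distance between hexkey_grip and screw_socket below 0.025 m and z of hexkey_grip in the frame of screw_socket below 0.128 m and angle between hexkey_grip's own z axis and vertical below 0.2 rad), for 0.2 s.
At the end, for the whole second after the job is handed in: The screw stands within 0.15 rad of its stop (joint above 0.85), and the larger key stands at rest in the socket: cross-bar centre less than 128 mm above the socket floor (within 8 mm of fully home) and within 25 mm of the screw's axis sideways, leaning less than 0.2 rad (all of step 2 and linear speed of hexkey below 0.03 m/s); the robot touches nothing.
It fails at once if the screw is turned to tight while the key is not seated (value of joint screw above 0.6 rad and z of hexkey_grip in the frame of screw_socket above 0.137 m).
It fails at once if the smaller key is moved more than 30 mm (distance of smallkey_grip from where it was at the start of the episode above 0.03 m).
It fails at once if the mortar is moved more than 30 mm (distance of mortar from where it was at the start of the episode above 0.03 m).
It fails at once if the beaker is moved more than 30 mm (distance of beaker from where it was at the start of the episode above 0.03 m).
It also fails if it takes over 48 s, if anything falls off the work surface, if the arm or the gripper's body presses on something with over 40 N, if the wrist force passes 120 N, or if a joint passes its speed limit or range.

## Working session

There is one attempt and no reset: what is moved stays moved. The work goes in short steps, Python scripts to look and compute and a tool call to move; the robot and the scene stay as the last step left them, time stands still between calls to the robot, and variables do not carry over. Pictures are saved under pics/ and viewed, and the job is handed in when it is done.

Besides the shell and the picture viewer there is one more tool, called after ">>>" as name(argument=value, ...) on one line, values as JSON. send_rows: Moves the arm, as the interface text tells. Its arguments: {"type":"object","properties":{"rows":{"type":"array","items":{"type":"object","properties":{"dx":{"type":"number"},"dy":{"type":"number"},"dz":{"type":"number"},"rx":{"type":"number"},"ry":{"type":"number"},"rz":{"type":"number"},"fingers":{"type":"number"}}}},"squeeze":{"type":"number"}},"required":["rows"]}

```bash
mkdir -p pics; ls; cat > h.py <<'E'
import numpy as np, cv2, pickle
from workcell import telemetry, grab_frame, job, cut_out, pinpoint, bot
from scipy.spatial.transform import Rotation as Rot
def ray(f,px):
    d=np.array([(px[0]-f["cx"])/f["fx"],(px[1]-f["cy"])/f["fy"],1.]);R=np.array(f["R"]);t=np.array(f["t"])
    return -R.T@t, R.T@d
def atz(f,px,z):
    o,d=ray(f,px);return o+d*(z-o[2])/d[2]
def tri(obs):
    A=np.zeros((3,3));b=np.zeros(3)
    for f,p in obs:
        o,d=ray(f,p);d=d/np.linalg.norm(d);M=np.eye(3)-np.outer(d,d);A+=M;b+=M@o
    return np.linalg.solve(A,b)
def proj(f,X):
    c=np.array(f["R"])@np.array(X)+np.array(f["t"]);return [c[0]/c[2]*f["fx"]+f["cx"],c[1]/c[2]*f["fy"]+f["cy"]]
E
python3 - <<'E'
from h import *
s=grab_frame("scene");t=grab_frame("top")
cv2.imwrite("pics/s0.png",s["pixels"]);cv2.imwrite("pics/t0.png",t["pixels"])
for n in ["hexkey_grip","screw_socket","base","rack","smallkey_grip","mortar","beaker"]:
    for nm,f in(("s",s),("t",t)):
        print(n,nm,[(np.round(r["centre"]).tolist(),round(r["conf"],2)) for r in pinpoint(f,n)][:4])
pickle.dump((s,t),open("f0.pkl","wb"))
o=telemetry.observe();print(o)
E
```

```text
pics
hexkey_grip s [([172.0, 255.0], 0.61)]
hexkey_grip t [([468.0, 192.0], 0.6)]
screw_socket s [([295.0, 347.0], 0.81), ([414.0, 197.0], 0.47), ([348.0, 145.0], 0.44)]
screw_socket t [([403.0, 116.0], 0.7), ([228.0, 187.0], 0.62), ([232.0, 293.0], 0.5)]
base s [([413.0, 199.0], 0.88), ([292.0, 351.0], 0.8), ([349.0, 146.0], 0.6)]
base t [([226.0, 189.0], 0.78), ([407.0, 124.0], 0.56)]
rack s [([414.0, 197.0], 0.61), ([211.0, 287.0], 0.55)]
rack t [([430.0, 198.0], 0.89)]
smallkey_grip s [([238.0, 237.0], 0.67)]
smallkey_grip t [([414.0, 190.0], 0.55)]
mortar s [([297.0, 207.0], 0.75)]
mortar t [([330.0, 239.0], 0.94)]
beaker s [([390.0, 297.0], 0.61)]
beaker t [([321.0, 120.0], 0.82), ([228.0, 188.0], 0.58)]
{'clock': 0.8, 'qpos': array([ 1.16081662,  0.52142046, -0.03627717,  1.59950149,  0.02118654,
        1.02109782, -0.1127911 ]), 'qd': array([-0.0017376 ,  0.00080452, -0.0003946 ,  0.0031741 ,  0.00092523,
       -0.00145223, -0.00052039]), 'joint_efforts': array([ 1.06995027e-03, -9.26785827e+01,  1.97840586e+00, -3.70243585e+01,
        1.80357654e-02,  2.04828371e-03,  3.97524241e-05]), 'position': array([ 0.20826403, -0.58926976,  0.23927774]), 'tool_rot': array([-1.51831763,  1.57075338,  1.9629939 ]), 'force': array([-0.12376262,  0.1722588 , -0.06195119]), 'moment': array([-0.01091128, -0.02624302,  0.04008191]), 'grip_width': 0.08556420774569735}
```

View pics/s0.png

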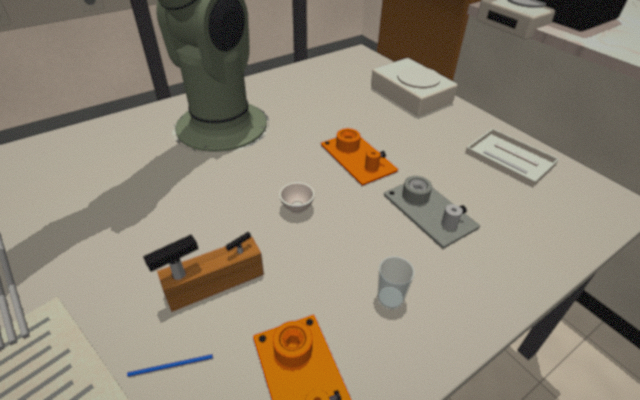

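View pics/t0.png

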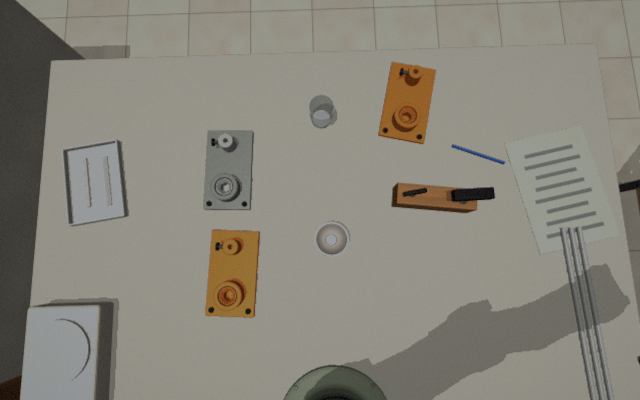

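```bash
python3 - <<'E'
from h import *
s,t=pickle.load(open("f0.pkl","rb"))
for f in(s,t): print(f["fx"],f["cx"],f["cy"],(-np.array(f["R"]).T@f["t"]).round(3),proj(f,[0.208,-.589,.239]))
print("bar",tri([(s,(172,255)),(t,(468,192))]))
print("small",tri([(s,(238,237)),(t,(414,190))]))
print("sock",tri([(s,(414,197)),(t,(228,187))]))
for n,a,b in [("mortar",(297,207),(330,239)),("beaker",(390,297),(321,120)),("rack",(211,287),(430,198))]:print(n,tri([(s,a),(t,b)]))
c=t["pixels"][110:230,190:270];c2=t["pixels"][160:230,370:510]
cv2.imwrite("pics/ct.png",np.vstack([cv2.resize(cv2.copyMakeBorder(c[:, :],0,0,0,0,0),(400,600),interpolation=cv2.INTER_CUBIC)]))
cv2.imwrite("pics/ck.png",cv2.resize(c2,(800,400),interpolation=cv2.INTER_CUBIC))
cv2.imwrite("pics/cs.png",cv2.resize(s["pixels"][160:260,370:490],(720,600),interpolation=cv2.INTER_CUBIC))
E
```

```text
419.36207919392496 323.32684132153946 194.67461845096457 [ 1.062 -0.387  0.707] [np.float64(-56.348546049270965), np.float64(163.80375050856378)]
385.77519206305595 313.74285105345405 192.8060838394637 [0.397 0.029 0.983] [np.float64(660.8498050029841), np.float64(350.3048258275786)]
bar [ 0.52545398 -0.31733469  0.12266669]
small [ 0.53688277 -0.19842268  0.10689584]
sock [0.574553   0.25206248 0.00901097]
mortar [ 0.43536403 -0.00434818  0.00086986]
beaker [ 0.75268405  0.01007165 -0.00240306]
rack [ 0.53193143 -0.26835155 -0.00425284]
```

View pics/ct.png

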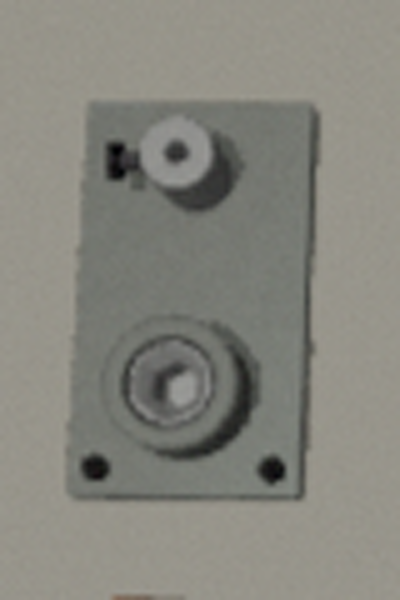

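View pics/ck.png

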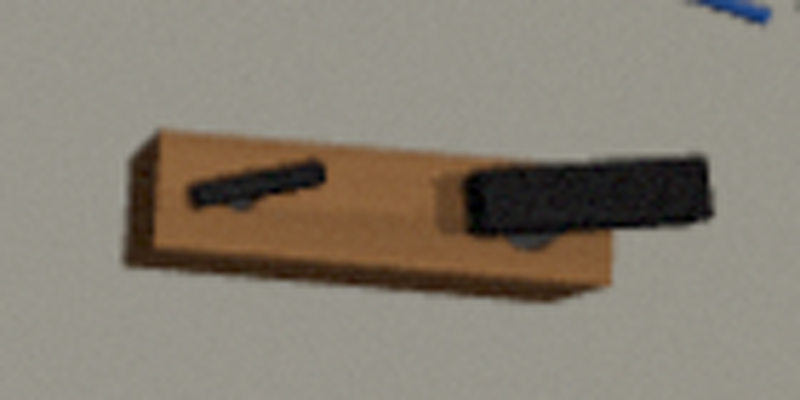

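View pics/cs.png

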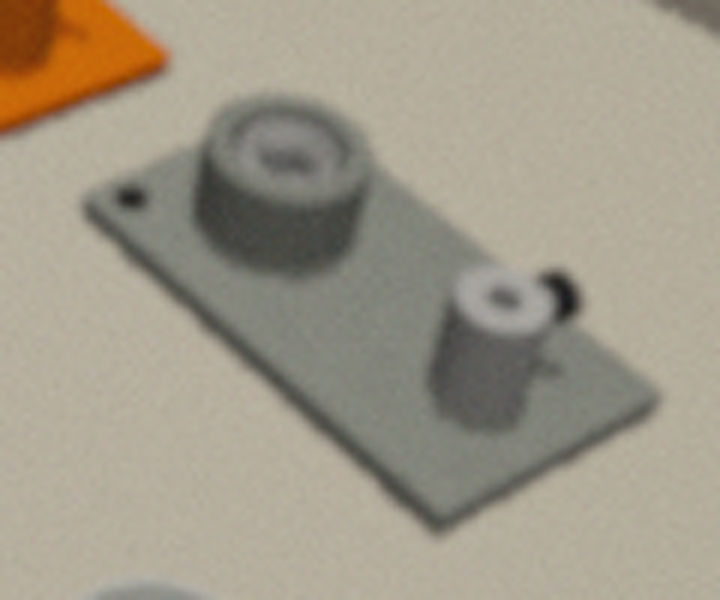

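```bash
python3 - <<'E'
from h import *
print([a for a in dir(bot) if a[0]!='_'],getattr(bot,'tip_extent',None))
s,t=pickle.load(open("f0.pkl","rb"))
o=telemetry.observe()
R=Rot.from_euler('xyz',o["tool_rot"]).as_matrix();print(R.round(3))
out={}
for n in ["hexkey_grip","screw_socket","rack"]:
    for nm,f in(("s",s),("t",t)):
        for r in cut_out(f,n):
            m=r["pixels"];print(n,nm,r["conf"],r["centre"],m.sum()); 
            if n=="hexkey_grip": out[nm]=m
            if n=="rack" : 
                print(cv2.minAreaRect(np.argwhere(m)[:,::-1].astype(np.float32)))
m=((t["pixels"].max(2)<45)).astype(np.uint8);m[:180]=0;m[206:]=0;m[:,:447]=0;m[:,500:]=0
r=cv2.minAreaRect(np.argwhere(m)[:,::-1].astype(np.float32));print(r)
b=cv2.boxPoints(r)
P=np.array([atz(t,p,.141) for p in b]);print(P.round(4),P.mean(0),[np.linalg.norm(P[i]-P[i-1]).round(4) for i in range(4)])
w=grab_frame("wrist");cv2.imwrite("pics/w0.png",w["pixels"]);print((R.T@(-np.array(w["R"]).T@w["t"]-o["position"])), (np.array(w["R"])@R).round(2),w["fx"])
E
```

```text
['IKError', 'tip_extent'] 0.008
[[-0.     0.333 -0.943]
 [ 0.    -0.943 -0.333]
 [-1.    -0.     0.   ]]
hexkey_grip s 0.83 [175.7, 255.5] 1253
screw_socket s 0.64 [416.9, 185.6] 140
screw_socket s 0.56 [290.8, 337.4] 474
screw_socket s 0.4 [349.4, 137.9] 63
screw_socket t 0.7 [224.1, 182.6] 247
screw_socket t 0.56 [229.3, 294.2] 254
screw_socket t 0.53 [405.6, 114.1] 218
screw_socket t 0.37 [429.3, 199.4] 1654
rack s 0.85 [209.4, 273.2] 4034
((212.64599609375, 273.40142822265625), (44.2557258605957, 105.51316833496094), 70.01689910888672)
rack t 0.76 [429.0, 199.7] 1531
((434.0082702636719, 197.90985107421875), (85.28467559814453, 25.350006103515625), 5.19442892074585)
rack t 0.52 [224.5, 184.1] 258
((224.25003051757812, 186.25001525878906), (16.26345443725586, 18.384777069091797), 45.0)
((472.1482238769531, 194.11199951171875), (11.368070602416992, 42.142723083496094), 87.27368927001953)
[[ 0.531  -0.269   0.141 ]
 [ 0.5326 -0.3618  0.141 ]
 [ 0.5074 -0.3604  0.141 ]
 [ 0.5058 -0.268   0.141 ]] [ 0.51919857 -0.31481953  0.141     ] [np.float64(0.0253), np.float64(0.0928), np.float64(0.0253), np.float64(0.0924)]
[-0.13412947  0.00071109 -0.07217713] [[ 0.    1.   -0.  ]
 [-0.28  0.    0.96]
 [ 0.96 -0.    0.28]] 312.7356100097689
```

View pics/w0.png

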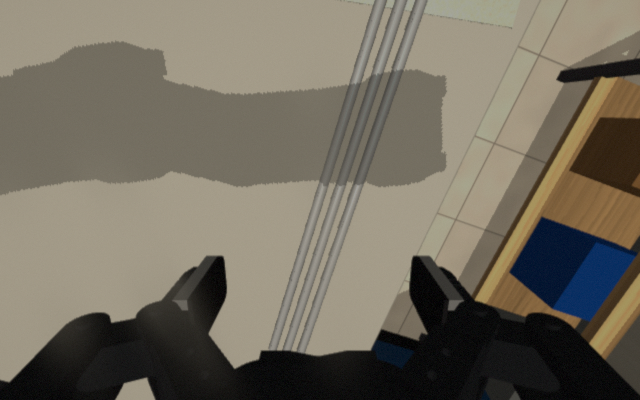

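```bash
python3 - <<'E'
from h import *
s,t=pickle.load(open("f0.pkl","rb"))
for p,z in [((225,187.6),.05),((228,187),.014),((226,189),0),((224.1,182.6),.045),((225.4,140.4),.058)]: print(p,z,atz(t,p,z))
for p,z in [((417,186.5),.05),((414,197),.014),((416.9,185.6),.045),((454,209.5),.058)]: print('s',p,z,atz(s,p,z))
o=telemetry.observe();R=Rot.from_euler('xyz',o["tool_rot"]).as_matrix()
print((R.T@(np.array([.575,.265,.23])-o["position"])*100).round(1),o["clock"])
E
```

```text
(225, 187.6) 0.05 [0.56705123 0.25166235 0.05      ]
(228, 187) 0.014 [0.57493966 0.25259641 0.014     ]
(226, 189) 0 [0.57240875 0.26098691 0.        ]
(224.1, 182.6) 0.045 [0.58061956 0.25518896 0.045     ]
(225.4, 140.4) 0.058 [0.684853   0.24967297 0.058     ]
s (417, 186.5) 0.05 [0.57934595 0.24509257 0.05      ]
s (414, 197) 0.014 [0.57724885 0.24543304 0.014     ]
s (416.9, 185.6) 0.045 [0.57313392 0.25206629 0.045     ]
s (454, 209.5) 0.058 [0.68840491 0.2507975  0.058     ]
[  0.9 -68.3 -63. ] 1.15
```

>>> send_rows(rows=[{"dx": -1,"dy": -4.5,"dz": -4,"rx": -0.9},{"dx": -1,"dy": -9,"dz": -8,"rx": -1.8},{"dx": -1,"dy": -13.5,"dz": -12.5,"rx": -2.7},{"dx": -1,"dy": -18,"dz": -16.5,"rx": -3.5},{"dx": -1,"dy": -22.5,"dz": -20.5,"rx": -4.4},{"dx": -1,"dy": -27,"dz": -25,"rx": -5.3},{"dx": -1,"dy": -31.5,"dz": -29,"rx": -6.2},{"dx": -1,"dy": -36,"dz": -33,"rx": -7.05}])

```text
invalid input at $.rows[0]: expected keys dx, dy, dz, rx, ry, rz, fingers
```

>>> send_rows(rows=[{"dx": -1,"dy": -4.5,"dz": -4,"rx": -0.9,"ry": 0,"rz": 0,"fingers": -1},{"dx": -1,"dy": -9,"dz": -8,"rx": -1.8,"ry": 0,"rz": 0,"fingers": -1},{"dx": -1,"dy": -13.5,"dz": -12.5,"rx": -2.7,"ry": 0,"rz": 0,"fingers": -1},{"dx": -1,"dy": -18,"dz": -16.5,"rx": -3.5,"ry": 0,"rz": 0,"fingers": -1},{"dx": -1,"dy": -22.5,"dz": -20.5,"rx": -4.4,"ry": 0,"rz": 0,"fingers": -1},{"dx": -1,"dy": -27,"dz": -25,"rx": -5.3,"ry": 0,"rz": 0,"fingers": -1},{"dx": -1,"dy": -31.5,"dz": -29,"rx": -6.2,"ry": 0,"rz": 0,"fingers": -1},{"dx": -1,"dy": -36,"dz": -33,"rx": -7.05,"ry": 0,"rz": 0,"fingers": -1}])

```text
clock: 2.15
position: [0.4, -0.1381, 0.2497]
tool_rot: [1.018, 1.57, -0.549]
force: [2.2, -1.2, 0.4]
grip_width: 0.0852
```

>>> send_rows(rows=[{"dx": 0,"dy": 2.5,"dz": -5.5,"rx": 0,"ry": 0,"rz": 0,"fingers": -1},{"dx": 0,"dy": 5,"dz": -11,"rx": 0,"ry": 0,"rz": 0,"fingers": -1},{"dx": 0,"dy": 7.5,"dz": -16.5,"rx": 0,"ry": 0,"rz": 0,"fingers": -1},{"dx": 0,"dy": 10,"dz": -22,"rx": 0,"ry": 0,"rz": 0,"fingers": -1},{"dx": 0.5,"dy": 12.5,"dz": -27.5,"rx": 0,"ry": 0,"rz": 0,"fingers": -1},{"dx": 1,"dy": 15,"dz": -33,"rx": 0,"ry": 0,"rz": 0,"fingers": -1},{"dx": 2,"dy": 17.3,"dz": -38,"rx": 0,"ry": 0,"rz": 0,"fingers": -1},{"dx": 2,"dy": 17.3,"dz": -40.3,"rx": 0,"ry": 0,"rz": 0,"fingers": -1}])

```text
clock: 3.15
position: [0.5728, 0.2659, 0.228]
tool_rot: [-1.969, 1.569, 2.745]
force: [0.1, -1.5, 0.2]
grip_width: 0.0853
```

```bash
python3 - <<'E'
from h import *
w=grab_frame("wrist");o=telemetry.observe();pickle.dump((w,o),open("f1.pkl","wb"))
cv2.imwrite("pics/w1.png",w["pixels"])
R=Rot.from_euler('xyz',o["tool_rot"]).as_matrix();print(o["position"],o["qpos"].round(3),R.round(3))
for r in pinpoint(w,"screw_socket"): print(r["conf"],r["centre"],atz(w,r["centre"],.014),atz(w,r["centre"],.038))
p=[int(v) for v in proj(w,[.573,.251,.045])];print(p)
c=w["pixels"][p[1]-40:p[1]+40,p[0]-50:p[0]+50];cv2.imwrite("pics/w1c.png",cv2.resize(c,(750,600),interpolation=cv2.INTER_CUBIC))
E
```

```text
[0.5717357  0.26829158 0.22848634] [-0.151  0.598 -0.583  1.571  0.356  1.08  -0.819] [[-0.002  1.     0.003]
 [ 0.002  0.003 -1.   ]
 [-1.    -0.002 -0.002]]
0.88 [316.7, 185.4] [0.57124669 0.2553615  0.014     ] [0.57135798 0.26102182 0.038     ]
0.81 [89.4, 194.8] [0.30898251 0.24358705 0.014     ] [0.32717454 0.25005912 0.038     ]
[318, 196]
```

View pics/w1.png

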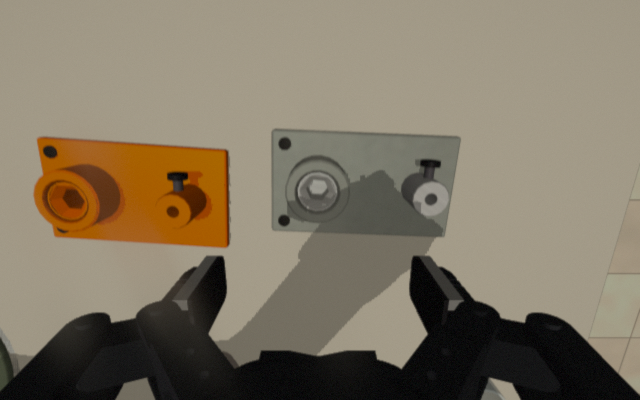

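View pics/w1c.png

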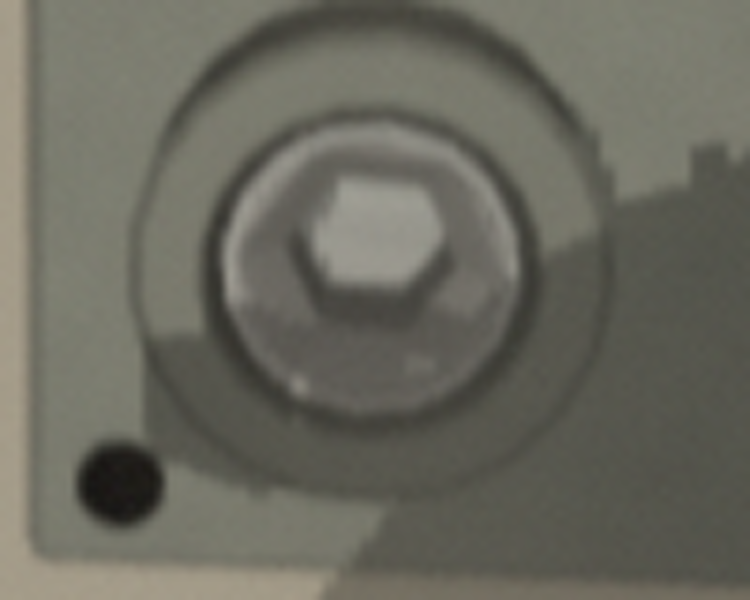

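>>> send_rows(rows=[{"dx": 2,"dy": 0,"dz": 3,"rx": 0,"ry": 0,"rz": 0,"fingers": -1},{"dx": 5,"dy": 0,"dz": 6,"rx": 0,"ry": 0,"rz": 0,"fingers": -1},{"dx": 8,"dy": 0,"dz": 8.5,"rx": 0,"ry": 0,"rz": 0,"fingers": -1},{"dx": 11,"dy": 0,"dz": 8.5,"rx": 0,"ry": 0,"rz": 0,"fingers": -1},{"dx": 13,"dy": 0,"dz": 8.5,"rx": 0,"ry": 0,"rz": 0,"fingers": -1},{"dx": 14,"dy": 0,"dz": 8.5,"rx": 0,"ry": 0,"rz": 0,"fingers": -1},{"dx": 14,"dy": 0,"dz": 8.5,"rx": 0,"ry": 0,"rz": 0,"fingers": -1},{"dx": 14,"dy": 0,"dz": 8.5,"rx": 0,"ry": 0,"rz": 0,"fingers": -1}])

```text
clock: 4.25
position: [0.5731, 0.1784, 0.0902]
tool_rot: [1.901, 1.57, 0.33]
force: [0.8, 0.1, 0.0]
grip_width: 0.0853
```

```bash
python3 - <<'E'
from h import *
w=grab_frame("wrist");o=telemetry.observe();pickle.dump((w,o),open("f2.pkl","wb"))
R=Rot.from_euler('xyz',o["tool_rot"]).as_matrix();print(o["position"],R.round(3), (-np.array(w["R"]).T@w["t"]))
for r in pinpoint(w,"screw_socket"): print(r["conf"],r["centre"],atz(w,r["centre"],.014),atz(w,r["centre"],.038))
p=[int(v) for v in proj(w,[.573,.255,.04])];print(p)
c=w["pixels"][p[1]-60:p[1]+60,p[0]-80:p[0]+80];cv2.imwrite("pics/w2c.png",cv2.resize(c,(800,600),interpolation=cv2.INTER_CUBIC))
# rectified top-down at z=.038: 0.05 m window
def warp(z,cx,cy,hw=.03,N=600):
    src=[];dst=[]
    for a,b,u,v in [(-1,1,0,0),(1,1,N,0),(1,-1,N,N),(-1,-1,0,N)]:
        src.append(proj(w,[cx+a*hw,cy+b*hw,z]));dst.append([u,v])
    return cv2.warpPerspective(w["pixels"],cv2.getPerspectiveTransform(np.float32(src),np.float32(dst)),(N,N),flags=cv2.INTER_CUBIC)
cv2.imwrite("pics/w2r.png",warp(.038,.573,.253))
E
```

```text
[0.57307422 0.17834498 0.0901823 ] [[ 0.001  1.    -0.   ]
 [ 0.    -0.    -1.   ]
 [-1.     0.001 -0.   ]] [0.57291344 0.24999526 0.22430673]
0.81 [315.1, 104.0] [0.57141336 0.25389845 0.014     ] [0.57158455 0.25345303 0.038     ]
[317, 101]
```

View pics/w2c.png

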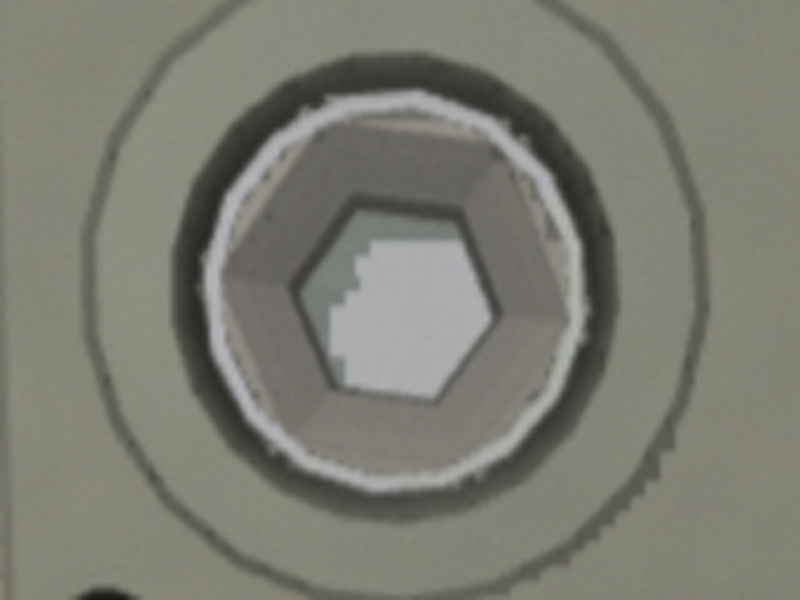

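View pics/w2r.png

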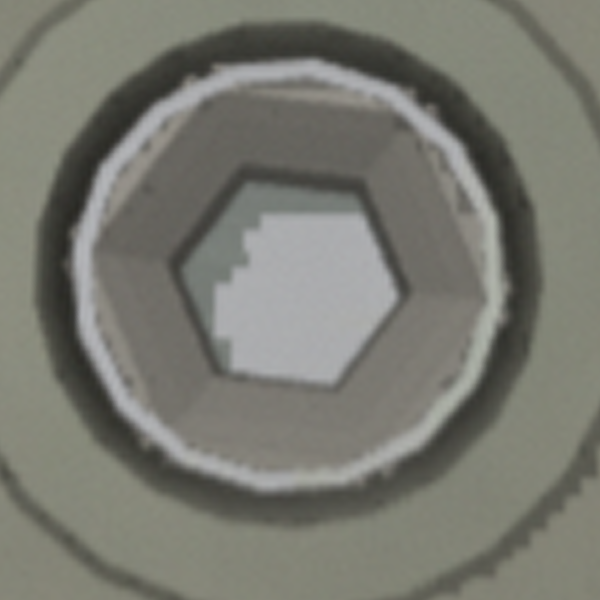

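>>> send_rows(rows=[{"dx": -5,"dy": 0,"dz": 3,"rx": 0,"ry": 0,"rz": 0,"fingers": -1},{"dx": -10,"dy": -1,"dz": 6,"rx": 0,"ry": 0,"rz": 0,"fingers": -1},{"dx": -15,"dy": -2,"dz": 10,"rx": 0,"ry": 0,"rz": 0,"fingers": -1},{"dx": -17,"dy": -3,"dz": 16,"rx": 0,"ry": 0,"rz": 0,"fingers": -1},{"dx": -17,"dy": -4,"dz": 22,"rx": 0,"ry": 0,"rz": 0,"fingers": -1},{"dx": -17,"dy": -5.4,"dz": 28,"rx": 0,"ry": 0,"rz": 0,"fingers": -1},{"dx": -17,"dy": -5.4,"dz": 34,"rx": 0,"ry": 0,"rz": 0,"fingers": -1},{"dx": -17,"dy": -5.4,"dz": 40,"rx": 0,"ry": 0,"rz": 0,"fingers": -1}])

```text
clock: 5.35
position: [0.5181, -0.224, 0.2602]
tool_rot: [0.976, 1.569, -0.596]
force: [1.8, 1.0, -0.3]
grip_width: 0.0855
```

>>> send_rows(rows=[{"dx": 0,"dy": 0,"dz": 4,"rx": 0,"ry": 0,"rz": 0,"fingers": -1},{"dx": 0,"dy": 0,"dz": 7,"rx": 0,"ry": 0,"rz": 0,"fingers": -1},{"dx": 0,"dy": 0,"dz": 9,"rx": 0,"ry": 0,"rz": 0,"fingers": -1},{"dx": 0,"dy": 0,"dz": 9.3,"rx": 0,"ry": 0,"rz": 0,"fingers": -1},{"dx": 0,"dy": 0,"dz": 9.3,"rx": 0,"ry": 0,"rz": 0,"fingers": -1},{"dx": 0,"dy": 0,"dz": 9.3,"rx": 0,"ry": 0,"rz": 0,"fingers": -1},{"dx": 0,"dy": 0,"dz": 9.3,"rx": 0,"ry": 0,"rz": 0,"fingers": -1},{"dx": 0,"dy": 0,"dz": 9.3,"rx": 0,"ry": 0,"rz": 0,"fingers": -1}])

```text
clock: 6.35
position: [0.5184, -0.3146, 0.2594]
tool_rot: [-3.122, 1.571, 1.591]
force: [-0.7, 0.5, -0.4]
grip_width: 0.0856
```

```bash
python3 - <<'E'
from h import *
w=grab_frame("wrist");o=telemetry.observe();pickle.dump((w,o),open("f3.pkl","wb"))
R=Rot.from_euler('xyz',o["tool_rot"]).as_matrix();print(o["clock"],o["position"],o["qpos"].round(2),R.round(3))
for n in ["hexkey_grip","smallkey_grip"]:
  for r in pinpoint(w,n): print(n,r["conf"],r["centre"],atz(w,r["centre"],.130))
cv2.imwrite("pics/w3.png",w["pixels"])
m=(w["pixels"].max(2)<45).astype(np.uint8)
p=[int(v) for v in proj(w,[.519,-.315,.141])];print(p)
n,l,st,ce=cv2.connectedComponentsWithStats(m)
k=l[p[1],p[0]];pts=np.argwhere(l==k)[:,::-1].astype(np.float32);r=cv2.minAreaRect(pts);print(r)
P=np.array([atz(w,q,.141) for q in cv2.boxPoints(r)]);print(P.round(4),P.mean(0))
E
```

```text
6.4 [ 0.51840908 -0.31474591  0.25936366] [ 0.8   0.51 -0.52  1.61  0.28  1.09  0.21] [[ 0.  1. -0.]
 [-0. -0. -1.]
 [-1.  0.  0.]]
hexkey_grip 0.74 [324.7, 202.7] [ 0.52457493 -0.32086731  0.13      ]
smallkey_grip 0.87 [341.5, 59.6] [ 0.53676357 -0.20539552  0.13      ]
[318, 199]
((319.5, 199.5), (399.0, 639.0), 90.0)
[[ 0.2938 -0.1684  0.141 ]
 [ 0.7452 -0.1682  0.141 ]
 [ 0.8506 -0.5289  0.141 ]
 [ 0.1898 -0.5297  0.141 ]] [ 0.51983018 -0.34880735  0.141     ]
```

View pics/w3.png

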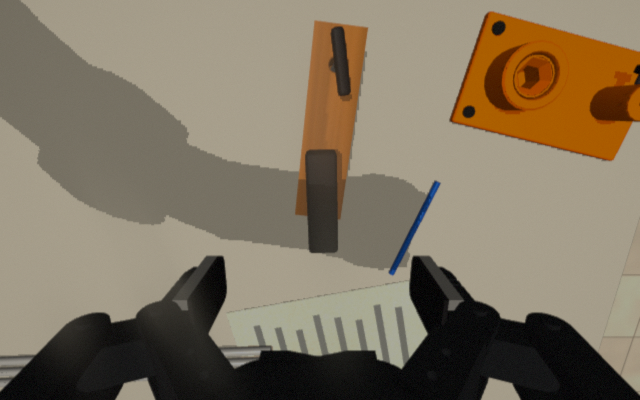

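>>> send_rows(rows=[{"dx": 4,"dy": 0.4,"dz": 0.1,"rx": -0.1,"ry": 0,"rz": 0,"fingers": -1},{"dx": 8,"dy": 0.4,"dz": 0.1,"rx": -0.1,"ry": 0,"rz": 0,"fingers": -1},{"dx": 12,"dy": 0.4,"dz": 0.1,"rx": -0.1,"ry": 0,"rz": 0,"fingers": -1},{"dx": 14,"dy": 0.4,"dz": 0.1,"rx": -0.1,"ry": 0,"rz": 0,"fingers": -1},{"dx": 14,"dy": 0.4,"dz": 0.1,"rx": -0.1,"ry": 0,"rz": 0,"fingers": -1},{"dx": 14,"dy": 0.4,"dz": 0.1,"rx": -0.1,"ry": 0,"rz": 0,"fingers": 1},{"dx": 14,"dy": 0.4,"dz": 0.1,"rx": -0.1,"ry": 0,"rz": 0,"fingers": 1},{"dx": 14,"dy": 0.4,"dz": 0.1,"rx": -0.1,"ry": 0,"rz": 0,"fingers": 1}], squeeze=60)

```text
clock: 7.5
position: [0.5226, -0.3162, 0.1201]
tool_rot: [0.917, 1.57, -0.637]
force: [-0.4, -1.1, -0.2]
grip_width: 0.032
```

>>> send_rows(rows=[{"dx": 0,"dy": 0,"dz": 0,"rx": 0,"ry": 0,"rz": 0,"fingers": 1},{"dx": 0,"dy": 0,"dz": 0,"rx": 0,"ry": 0,"rz": 0,"fingers": 1},{"dx": 0,"dy": 0,"dz": 0,"rx": 0,"ry": 0,"rz": 0,"fingers": 1},{"dx": 0,"dy": 0,"dz": 0,"rx": 0,"ry": 0,"rz": 0,"fingers": 1},{"dx": -0.5,"dy": 0,"dz": 0,"rx": 0,"ry": 0,"rz": 0,"fingers": 1},{"dx": -1,"dy": 0,"dz": 0,"rx": 0,"ry": 0,"rz": 0,"fingers": 1},{"dx": -1.5,"dy": 0,"dz": 0,"rx": 0,"ry": 0,"rz": 0,"fingers": 1},{"dx": -2,"dy": 0,"dz": 0,"rx": 0,"ry": 0,"rz": 0,"fingers": 1}])

```text
clock: 8.5
position: [0.5223, -0.316, 0.1397]
tool_rot: [-0.793, 1.571, -2.347]
force: [0.4, 0.3, -2.4]
grip_width: 0.0251
```

>>> send_rows(rows=[{"dx": -3,"dy": 0,"dz": 0,"rx": 0,"ry": 0,"rz": 0,"fingers": 1},{"dx": -6,"dy": 0,"dz": 0,"rx": 0,"ry": 0,"rz": 0,"fingers": 1},{"dx": -10,"dy": 0,"dz": 0,"rx": 0,"ry": 0,"rz": 0,"fingers": 1},{"dx": -13,"dy": 0,"dz": 0,"rx": 0,"ry": 0,"rz": 0,"fingers": 1},{"dx": -15,"dy": 0,"dz": 0,"rx": 0,"ry": 0,"rz": 0,"fingers": 1},{"dx": -15,"dy": 0,"dz": 0,"rx": 0,"ry": 0,"rz": 0,"fingers": 1},{"dx": -15,"dy": 0,"dz": 0,"rx": 0,"ry": 0,"rz": 0,"fingers": 1},{"dx": -15,"dy": 0,"dz": 0,"rx": 0,"ry": 0,"rz": 0,"fingers": 1}])

```text
clock: 9.5
position: [0.522, -0.3158, 0.2882]
tool_rot: [-2.14, 1.569, 2.589]
force: [-0.1, -0.3, -3.3]
grip_width: 0.0249
```

```bash
python3 - <<'E'
from h import *
w=grab_frame("wrist");s=grab_frame("scene");o=telemetry.observe();pickle.dump((w,s,o),open("f4.pkl","wb"))
R=Rot.from_euler('xyz',o["tool_rot"]).as_matrix();print(o["clock"],o["position"],o["force"],R.round(3))
G=o["position"]+R@[-.011,0,0]
print(G,proj(w,G),proj(w,G-[0,0,.12]))
for n in ["hexkey_grip"]:
  for r in pinpoint(w,n): print(n,r["conf"],r["centre"],proj(w,G))
  for r in pinpoint(s,n): print(n,r["conf"],r["centre"],proj(s,G))
cv2.imwrite("pics/w4.png",w["pixels"]);cv2.imwrite("pics/s4.png",s["pixels"])
E
```

```text
9.6 [ 0.52216034 -0.31584792  0.28859043] [-0.22893118  0.73816249 -2.69732461] [[-0.001  1.     0.017]
 [ 0.001  0.017 -1.   ]
 [-1.    -0.001 -0.001]]
[ 0.52216981 -0.31585425  0.29959043] [np.float64(318.0418082289096), np.float64(279.59551120529613)] [np.float64(318.122642234462), np.float64(202.7255964992572)]
hexkey_grip 0.57 [318.5, 287.6] [np.float64(318.0418082289096), np.float64(279.59551120529613)]
hexkey_grip 0.95 [146.1, 182.4] [np.float64(148.71950737049113), np.float64(177.2572062406882)]
```

View pics/w4.png

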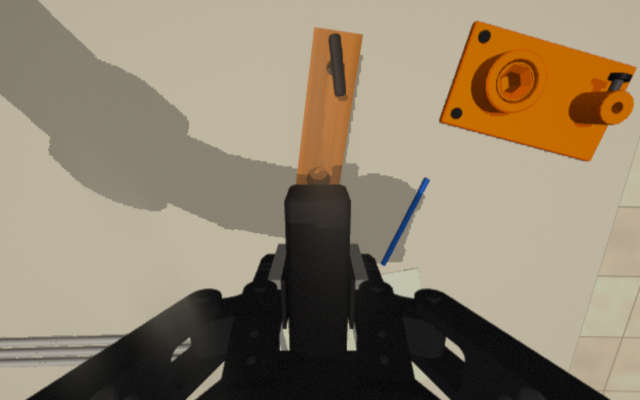

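View pics/s4.png

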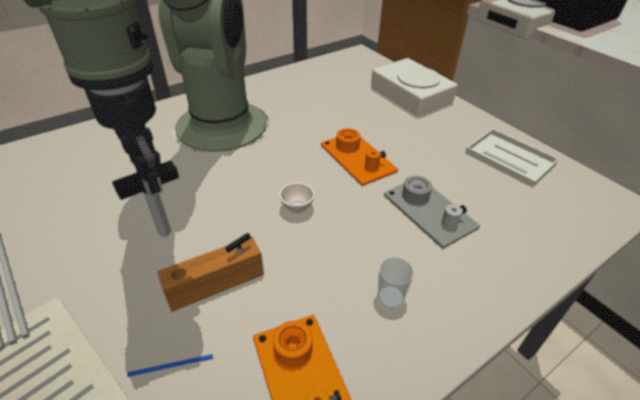

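```bash
python3 - <<'E'
from h import *
w,s,o=pickle.load(open("f4.pkl","rb"));s0,t0=pickle.load(open("f0.pkl","rb"))
R=Rot.from_euler('xyz',o["tool_rot"]).as_matrix()
G=o["position"]+R@[-.011,0,0]
print("s0 baseline",proj(s0,[.5222,-.3158,.130]),proj(t0,[.5222,-.3158,.130]),proj(t0,[.5222,-.3158,.141]))
for oz in(-.004,0,.004):
  for ox in (0,.004): 
    print(oz,ox,"w",[np.round(proj(w,G+R@np.array([ox+a,b,-.045+oz]))).tolist() for a in(-.011,.011) for b in(-.013,.013)],
     "s tip",np.round(proj(s,G+R@np.array([ox+.12,0,oz])),1),"ends",[np.round(proj(s,G+R@np.array([ox,0,oz+c])),1).tolist() for c in(-.045,.045)])
cv2.imwrite("pics/s4c.png",cv2.resize(s["pixels"][130:250,90:210],(600,600),interpolation=cv2.INTER_CUBIC))
g=np.clip(w["pixels"][160:320,240:400].astype(float)*3,0,255).astype(np.uint8)
cv2.imwrite("pics/w4c.png",cv2.resize(g,(600,600),interpolation=cv2.INTER_CUBIC))
E
```

```text
s0 baseline [np.float64(173.61907586225522), np.float64(250.9187009561159)] [np.float64(470.5073328557337), np.float64(193.524534615496)] [np.float64(472.462318576723), np.float64(192.73862609516848)]
-0.004 0 w [[282.0, 175.0], [354.0, 175.0], [288.0, 165.0], [348.0, 165.0]] s tip [169.5 230.8] ends [[180.2, 165.7], [120.7, 187.6]]
-0.004 0.004 w [[284.0, 173.0], [353.0, 173.0], [289.0, 164.0], [347.0, 164.0]] s tip [170.  232.4] ends [[180.7, 167.7], [121.5, 189.6]]
0 0 w [[283.0, 186.0], [354.0, 186.0], [288.0, 174.0], [348.0, 174.0]] s tip [167.2 231.8] ends [[177.7, 166.6], [117.9, 188.6]]
0 0.004 w [[284.0, 184.0], [352.0, 184.0], [289.0, 173.0], [347.0, 173.0]] s tip [167.7 233.4] ends [[178.2, 168.6], [118.7, 190.7]]
0.004 0 w [[283.0, 197.0], [353.0, 197.0], [288.0, 183.0], [348.0, 183.0]] s tip [164.8 232.8] ends [[175.2, 167.5], [115.0, 189.7]]
0.004 0.004 w [[284.0, 194.0], [352.0, 194.0], [289.0, 181.0], [347.0, 181.0]] s tip [165.4 234.4] ends [[175.7, 169.5], [115.9, 191.7]]
```

View pics/s4c.png

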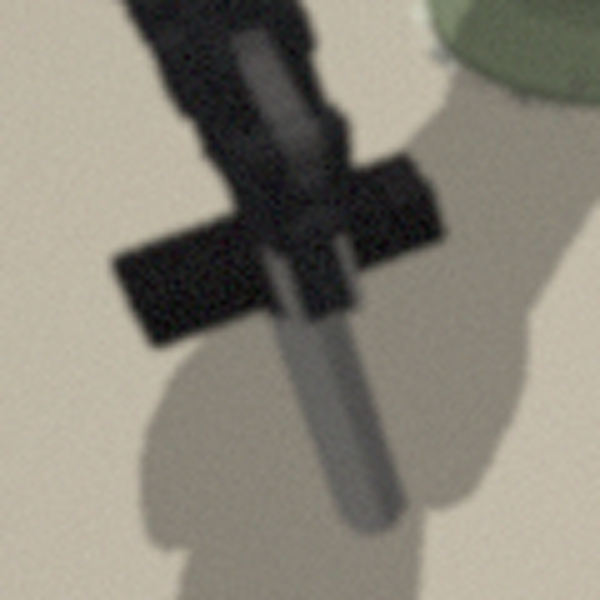

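View pics/w4c.png

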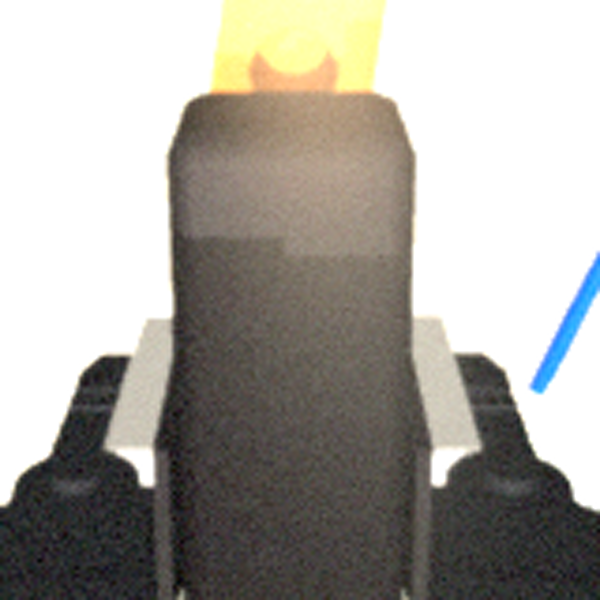

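>>> send_rows(rows=[{"dx": 0,"dy": 0.5,"dz": -4,"rx": -0.3,"ry": 0,"rz": 0,"fingers": 1},{"dx": 0,"dy": 1,"dz": -9,"rx": -1,"ry": 0,"rz": 0,"fingers": 1},{"dx": 0,"dy": 1.5,"dz": -14,"rx": -1.7,"ry": 0,"rz": 0,"fingers": 1},{"dx": 0,"dy": 2,"dz": -19,"rx": -2.4,"ry": 0,"rz": 0,"fingers": 1},{"dx": 0,"dy": 2.5,"dz": -24.5,"rx": -3.1,"ry": 0,"rz": 0,"fingers": 1},{"dx": 0,"dy": 3,"dz": -30,"rx": -3.8,"ry": 0,"rz": 0,"fingers": 1},{"dx": 0,"dy": 3.5,"dz": -35.5,"rx": -4.5,"ry": 0,"rz": 0,"fingers": 1},{"dx": 0,"dy": 4,"dz": -41,"rx": -5.3,"ry": 0,"rz": 0,"fingers": 1}])

```text
clock: 10.7
position: [0.5554, 0.0962, 0.2893]
tool_rot: [-0.018, 1.57, -0.643]
force: [2.0, -0.5, -3.9]
grip_width: 0.0252
```

```bash
cat > st.py <<'E'
from h import *
import sys
o=telemetry.observe();R=Rot.from_euler('xyz',o["tool_rot"]).as_matrix()
print(o["clock"],o["position"].round(4),"F",o["force"].round(1),"M",o["moment"].round(2),"q",o["qpos"].round(2),"th",np.degrees(np.arctan2(R[1,1],R[0,1])).round(2),"xaxis",R[:,0].round(4))
if len(sys.argv)>1:
    T=np.array([float(v) for v in sys.argv[1:4]]);print("tool shift cm",(R.T@(T-o["position"])*100).round(2))
E
python3 st.py .569 .2567 .20
```

```text
10.7 [0.5554 0.0962 0.2893] F [ 2.  -0.5 -3.9] M [-0.02 -0.08  0.02] q [ 0.31  0.48 -0.83  1.68  0.38  1.16  0.33] th 54.19 xaxis [ 3.e-04 -2.e-04 -1.e+00]
tool shift cm [ 8.93 13.81 -8.29]
```

>>> send_rows(rows=[{"dx": 0,"dy": 4,"dz": -2.5,"rx": 0,"ry": 0,"rz": 0,"fingers": 1},{"dx": 0,"dy": 8,"dz": -5,"rx": 0,"ry": 0,"rz": 0,"fingers": 1},{"dx": 1,"dy": 11.5,"dz": -7,"rx": 0,"ry": 0,"rz": 0,"fingers": 1},{"dx": 4,"dy": 13.8,"dz": -8.3,"rx": 0,"ry": 0,"rz": 0,"fingers": 1},{"dx": 7,"dy": 13.8,"dz": -8.3,"rx": 0,"ry": 0,"rz": 0,"fingers": 1},{"dx": 9,"dy": 13.8,"dz": -8.3,"rx": 0,"ry": 0,"rz": 0,"fingers": 1},{"dx": 9,"dy": 13.8,"dz": -8.3,"rx": 0,"ry": 0,"rz": 0,"fingers": 1},{"dx": 9,"dy": 13.8,"dz": -8.3,"rx": 0,"ry": 0,"rz": 0,"fingers": 1}])

```text
clock: 11.7
position: [0.57, 0.2551, 0.2004]
tool_rot: [1.104, 1.569, 0.475]
force: [-0.4, 0.5, -1.8]
grip_width: 0.0251
```

```bash
python3 st.py .569 .2567 .20; python3 - <<'E'
from h import *
s=grab_frame("scene");t=grab_frame("top")
cv2.imwrite("pics/s5c.png",cv2.resize(s["pixels"][90:240,340:490],(600,600),interpolation=cv2.INTER_CUBIC))
cv2.imwrite("pics/t5c.png",cv2.resize(t["pixels"][120:250,150:300],(690,598),interpolation=cv2.INTER_CUBIC))
T=[.572,.2547]
print("tip pred s",proj(s,T+[.089]),"mouth",proj(s,T+[.05]),"t bar",proj(t,T+[.209]))
E
```

```text
11.7 [0.57   0.2551 0.2004] F [-0.4  0.5 -1.8] M [ 0.   -0.01  0.05] q [-0.02  0.67 -0.77  1.61  0.51  1.07  0.01] th 53.93 xaxis [ 1.2e-03  6.0e-04 -1.0e+00]
tool shift cm [ 0.04  0.07 -0.18]
tip pred s [np.float64(420.54244748692645), np.float64(170.85072714861403)] mouth [np.float64(417.70256844869857), np.float64(183.38868399565962)] t bar [np.float64(205.19423722807772), np.float64(171.93582884469166)]
```

View pics/s5c.png

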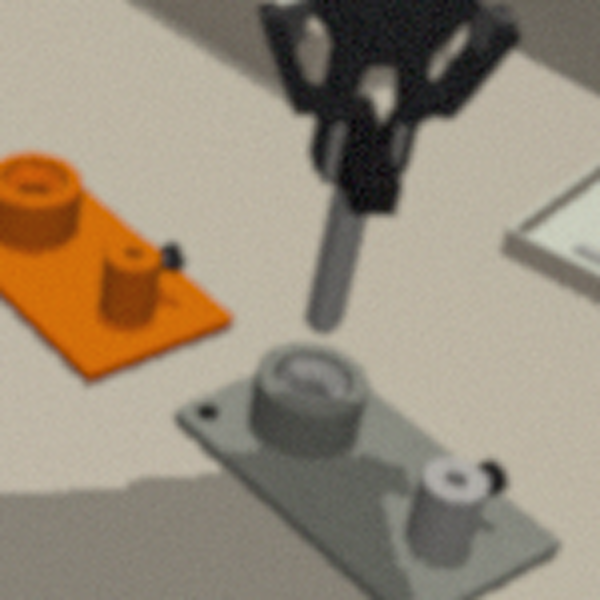

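View pics/t5c.png

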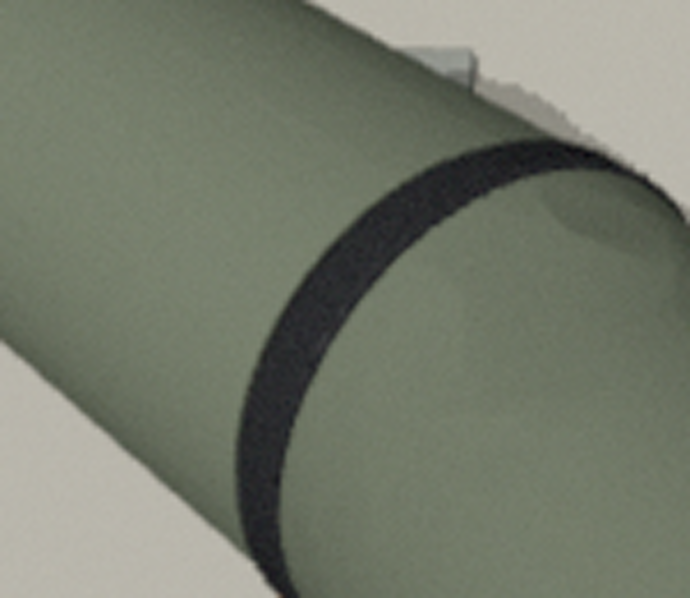

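>>> send_rows(rows=[{"dx": 1.5,"dy": 0.1,"dz": -0.15,"rx": 0,"ry": 0,"rz": 0,"fingers": 1},{"dx": 3,"dy": 0.1,"dz": -0.15,"rx": 0,"ry": 0,"rz": 0,"fingers": 1},{"dx": 4,"dy": 0.1,"dz": -0.15,"rx": 0,"ry": 0,"rz": 0,"fingers": 1},{"dx": 4.5,"dy": 0.1,"dz": -0.15,"rx": 0,"ry": 0,"rz": 0,"fingers": 1},{"dx": 4.9,"dy": 0.1,"dz": -0.15,"rx": 0,"ry": 0,"rz": 0,"fingers": 1},{"dx": 5.2,"dy": 0.1,"dz": -0.15,"rx": 0,"ry": 0,"rz": 0,"fingers": 1},{"dx": 5.5,"dy": 0.1,"dz": -0.15,"rx": 0,"ry": 0,"rz": 0,"fingers": 1},{"dx": 5.5,"dy": 0.1,"dz": -0.15,"rx": 0,"ry": 0,"rz": 0,"fingers": 1}])

```text
clock: 12.8
position: [0.5689, 0.2568, 0.1442]
tool_rot: [2.184, 1.571, 1.555]
force: [-0.5, -1.0, -2.8]
grip_width: 0.0251
```

```bash
python3 st.py .569 .2567 .20
```

```text
12.8 [0.5689 0.2568 0.1442] F [-0.5 -1.  -2.8] M [ 0.    0.04 -0.03] q [-0.04  0.73 -0.74  1.66  0.57  0.98 -0.04] th 53.97 xaxis [ 0.e+00  1.e-04 -1.e+00]
tool shift cm [-5.58 -0.    0.02]
```

>>> send_rows(rows=[{"dx": 0.3,"dy": 0,"dz": 0,"rx": 0,"ry": 0,"rz": 0,"fingers": 1},{"dx": 0.6,"dy": 0,"dz": 0,"rx": 0,"ry": 0,"rz": 0,"fingers": 1},{"dx": 0.9,"dy": 0,"dz": 0,"rx": 0,"ry": 0,"rz": 0,"fingers": 1},{"dx": 1.1,"dy": 0,"dz": 0,"rx": 0,"ry": 0,"rz": 0,"fingers": 1},{"dx": 1.3,"dy": 0,"dz": 0,"rx": 0,"ry": 0,"rz": 0,"fingers": 1},{"dx": 1.4,"dy": 0,"dz": 0,"rx": 0,"ry": 0,"rz": 0,"fingers": 1},{"dx": 1.5,"dy": 0,"dz": 0,"rx": 0,"ry": 0,"rz": 0,"fingers": 1},{"dx": 1.5,"dy": 0,"dz": 0,"rx": 0,"ry": 0,"rz": 0,"fingers": 1}])

```text
clock: 13.8
position: [0.5689, 0.257, 0.1293]
tool_rot: [1.716, 1.57, 1.087]
force: [2.0, 4.9, -1.8]
grip_width: 0.025
```

```bash
python3 st.py .569 .2567 .125
```

```text
13.8 [0.5689 0.257  0.1293] F [ 2.   4.9 -1.8] M [ 1.5  -0.74 -0.04] q [-0.05  0.75 -0.73  1.67  0.58  0.96 -0.05] th 53.97 xaxis [ 2.e-04  4.e-04 -1.e+00]
tool shift cm [ 0.43 -0.02  0.02]
```

>>> send_rows(rows=[{"dx": 0,"dy": 0.05,"dz": 0,"rx": 0,"ry": 0,"rz": 0,"fingers": 1},{"dx": 0.1,"dy": 0.05,"dz": 0,"rx": 0,"ry": 0,"rz": 0,"fingers": 1},{"dx": 0.2,"dy": 0.05,"dz": 0,"rx": 0,"ry": 0,"rz": 0,"fingers": 1},{"dx": 0.3,"dy": 0.05,"dz": 0,"rx": 0,"ry": 0,"rz": 0,"fingers": 1},{"dx": 0.35,"dy": 0.05,"dz": 0,"rx": 0,"ry": 0,"rz": 0,"fingers": 1},{"dx": 0.4,"dy": 0.05,"dz": 0,"rx": 0,"ry": 0,"rz": 0,"fingers": 1},{"dx": 0.4,"dy": 0.05,"dz": 0,"rx": 0,"ry": 0,"rz": 0,"fingers": 1},{"dx": 0.4,"dy": 0.05,"dz": 0,"rx": 0,"ry": 0,"rz": 0,"fingers": 1}])

```text
clock: 14.8
position: [0.5691, 0.2571, 0.1252]
tool_rot: [-2.175, 1.571, -2.804]
force: [1.1, 4.6, -2.0]
grip_width: 0.0247
```

```bash
python3 st.py .569 .2567 .125; python3 - <<'E'
from h import *
s=grab_frame("scene");cv2.imwrite("pics/s6c.png",cv2.resize(s["pixels"][90:240,340:490],(600,600),interpolation=cv2.INTER_CUBIC))
for n in ["hexkey_grip"]:
  print([ (r["conf"],r["centre"]) for r in pinpoint(s,n)],proj(s,[.572,.2550,.134]),proj(s,[.572,.2550,.139]))
E
```

```text
14.8 [0.5691 0.2571 0.1252] F [ 1.1  4.6 -2. ] M [ 1.14 -0.44 -0.02] q [-0.05  0.75 -0.72  1.67  0.59  0.95 -0.05] th 53.97 xaxis [-1.e-04 -0.e+00 -1.e+00]
tool shift cm [ 0.02 -0.04  0.02]
[(0.56, [425.0, 158.7])] [np.float64(424.10553027122353), np.float64(155.48846236165758)] [np.float64(424.5048783729839), np.float64(153.72665175232024)]
```

View pics/s6c.png

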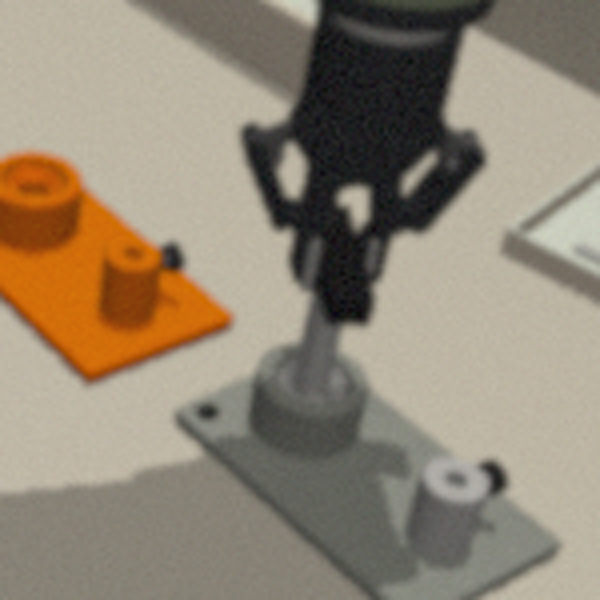

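>>> send_rows(rows=[{"dx": 0.05,"dy": 0.04,"dz": 0,"rx": 0,"ry": 0,"rz": 0,"fingers": 1},{"dx": 0.1,"dy": 0.04,"dz": 0,"rx": 0,"ry": 0,"rz": 0,"fingers": 1},{"dx": 0.15,"dy": 0.04,"dz": 0,"rx": 0,"ry": 0,"rz": 0,"fingers": 1},{"dx": 0.2,"dy": 0.04,"dz": 0,"rx": 0,"ry": 0,"rz": 0,"fingers": 1},{"dx": 0.2,"dy": 0.04,"dz": 0,"rx": 0,"ry": 0,"rz": 0,"fingers": 1},{"dx": 0.2,"dy": 0.04,"dz": 0,"rx": 0,"ry": 0,"rz": 0,"fingers": 1},{"dx": 0.2,"dy": 0.04,"dz": 0,"rx": 0,"ry": 0,"rz": 0,"fingers": 1},{"dx": 0.2,"dy": 0.04,"dz": 0,"rx": 0,"ry": 0,"rz": 0,"fingers": 1}])

```text
clock: 15.9
position: [0.5695, 0.2575, 0.124]
tool_rot: [0.226, 1.57, -0.403]
force: [-2.4, -0.2, 11.2]
grip_width: 0.0252
```

```bash
python3 st.py .569 .2567 .125
```

```text
15.9 [0.5695 0.2575 0.124 ] F [-2.4 -0.2 11.2] M [-0.05  0.77  0.01] q [-0.05  0.75 -0.72  1.67  0.59  0.95 -0.05] th 53.96 xaxis [ 6.e-04 -2.e-04 -1.e+00]
tool shift cm [-0.1  -0.09  0.  ]
```

>>> send_rows(rows=[{"dx": -0.03,"dy": 0.04,"dz": 0,"rx": 0.6,"ry": 0,"rz": 0,"fingers": 1},{"dx": -0.03,"dy": 0.08,"dz": 0.01,"rx": 1.3,"ry": 0,"rz": 0,"fingers": 1},{"dx": -0.03,"dy": 0.12,"dz": 0.02,"rx": 2,"ry": 0,"rz": 0,"fingers": 1},{"dx": -0.03,"dy": 0.155,"dz": 0.04,"rx": 2.6,"ry": 0,"rz": 0,"fingers": 1},{"dx": -0.03,"dy": 0.19,"dz": 0.055,"rx": 3.3,"ry": 0,"rz": 0,"fingers": 1},{"dx": -0.03,"dy": 0.225,"dz": 0.08,"rx": 4,"ry": 0,"rz": 0,"fingers": 1},{"dx": -0.03,"dy": 0.25,"dz": 0.1,"rx": 4.5,"ry": 0,"rz": 0,"fingers": 1},{"dx": -0.03,"dy": 0.25,"dz": 0.1,"rx": 4.5,"ry": 0,"rz": 0,"fingers": 1}])

```text
clock: 16.9
position: [0.5718, 0.2591, 0.1241]
tool_rot: [1.284, 1.57, -0.13]
force: [-0.9, 1.7, 6.8]
grip_width: 0.0251
```

```bash
python3 st.py .569 .2567 .125
```

```text
16.9 [0.5718 0.2591 0.1241] F [-0.9  1.7  6.8] M [ 0.36  0.07 -0.01] q [-0.17  0.71 -0.53  1.67  0.44  0.89 -0.72] th 8.97 xaxis [ 7.e-04 -1.e-04 -1.e+00]
tool shift cm [-0.09 -0.32  0.19]
```

>>> send_rows(rows=[{"dx": 0,"dy": 0.025,"dz": 0,"rx": 0.4,"ry": 0,"rz": 0,"fingers": 1},{"dx": 0,"dy": 0.05,"dz": 0,"rx": 0.8,"ry": 0,"rz": 0,"fingers": 1},{"dx": 0,"dy": 0.06,"dz": 0.01,"rx": 1.1,"ry": 0,"rz": 0,"fingers": 1},{"dx": 0,"dy": 0.08,"dz": 0.01,"rx": 1.3,"ry": 0,"rz": 0,"fingers": 1},{"dx": 0,"dy": 0.09,"dz": 0.01,"rx": 1.5,"ry": 0,"rz": 0,"fingers": 1},{"dx": 0,"dy": 0.1,"dz": 0.015,"rx": 1.6,"ry": 0,"rz": 0,"fingers": 1},{"dx": 0,"dy": 0.1,"dz": 0.015,"rx": 1.6,"ry": 0,"rz": 0,"fingers": 1},{"dx": 0,"dy": 0.1,"dz": 0.015,"rx": 1.6,"ry": 0,"rz": 0,"fingers": 1}])

```text
clock: 17.9
position: [0.5728, 0.259, 0.1241]
tool_rot: [1.883, 1.57, 0.191]
force: [-1.3, 0.2, 7.4]
grip_width: 0.0249
```

```bash
python3 st.py .569 .2567 .125
```

```text
17.9 [0.5728 0.259  0.1241] F [-1.3  0.2  7.4] M [0.35 0.16 0.02] q [-0.21  0.7  -0.47  1.67  0.39  0.87 -0.96] th -6.92 xaxis [ 5.e-04  1.e-04 -1.e+00]
tool shift cm [-0.09 -0.35  0.28]
```

>>> send_rows(rows=[{"dx": 0,"dy": 0.01,"dz": 0,"rx": 0.2,"ry": 0,"rz": 0,"fingers": 1},{"dx": 0,"dy": 0.02,"dz": 0,"rx": 0.4,"ry": 0,"rz": 0,"fingers": 1},{"dx": 0,"dy": 0.035,"dz": 0,"rx": 0.6,"ry": 0,"rz": 0,"fingers": 1},{"dx": 0,"dy": 0.04,"dz": 0,"rx": 0.7,"ry": 0,"rz": 0,"fingers": 1},{"dx": 0,"dy": 0.05,"dz": 0,"rx": 0.8,"ry": 0,"rz": 0,"fingers": 1},{"dx": 0,"dy": 0.05,"dz": 0,"rx": 0.8,"ry": 0,"rz": 0,"fingers": 1},{"dx": 0,"dy": 0.05,"dz": 0,"rx": 0.8,"ry": 0,"rz": 0,"fingers": 1},{"dx": 0,"dy": 0.05,"dz": 0,"rx": 0.8,"ry": 0,"rz": 0,"fingers": 1}])

```text
clock: 18.9
position: [0.5733, 0.259, 0.1241]
tool_rot: [1.802, 1.57, -0.029]
force: [-0.5, 0.3, 7.4]
grip_width: 0.0252
```

```bash
python3 st.py .569 .2567 .125
```

```text
18.9 [0.5733 0.259  0.1241] F [-0.5  0.3  7.4] M [0.24 0.21 0.55] q [-0.23  0.69 -0.43  1.67  0.36  0.86 -1.07] th -14.89 xaxis [ 6.e-04 -0.e+00 -1.e+00]
tool shift cm [-0.09 -0.36  0.33]
```

>>> send_rows(rows=[{"dx": 0,"dy": 0.01,"dz": 0,"rx": 0.1,"ry": 0,"rz": 0,"fingers": 1},{"dx": 0,"dy": 0.01,"dz": 0,"rx": 0.2,"ry": 0,"rz": 0,"fingers": 1},{"dx": 0,"dy": 0.02,"dz": 0,"rx": 0.3,"ry": 0,"rz": 0,"fingers": 1},{"dx": 0,"dy": 0.02,"dz": 0,"rx": 0.3,"ry": 0,"rz": 0,"fingers": 1},{"dx": 0,"dy": 0.02,"dz": 0,"rx": 0.3,"ry": 0,"rz": 0,"fingers": 1},{"dx": 0,"dy": 0.02,"dz": 0,"rx": 0.3,"ry": 0,"rz": 0,"fingers": 1},{"dx": 0,"dy": 0.02,"dz": 0,"rx": 0.3,"ry": 0,"rz": 0,"fingers": 1},{"dx": 0,"dy": 0.02,"dz": 0,"rx": 0.3,"ry": 0,"rz": 0,"fingers": 1}])

```text
clock: 19.9
position: [0.5735, 0.2589, 0.1241]
tool_rot: [1.616, 1.57, -0.267]
force: [-0.7, 0.8, 6.6]
grip_width: 0.025
```

```bash
python3 st.py .569 .2567 .125
```

```text
19.9 [0.5735 0.2589 0.1241] F [-0.7  0.8  6.6] M [0.22 0.23 0.84] q [-0.24  0.69 -0.42  1.67  0.35  0.86 -1.12] th -17.87 xaxis [ 5.e-04 -1.e-04 -1.e+00]
tool shift cm [-0.09 -0.36  0.35]
```

>>> send_rows(rows=[{"dx": -0.02,"dy": -0.01,"dz": 0,"rx": -0.2,"ry": 0,"rz": 0,"fingers": 1},{"dx": -0.02,"dy": -0.03,"dz": 0,"rx": -0.4,"ry": 0,"rz": 0,"fingers": 1},{"dx": -0.02,"dy": -0.03,"dz": 0,"rx": -0.5,"ry": 0,"rz": 0,"fingers": 1},{"dx": -0.02,"dy": -0.03,"dz": 0,"rx": -0.5,"ry": 0,"rz": 0,"fingers": 0.5},{"dx": -0.02,"dy": -0.03,"dz": 0,"rx": -0.5,"ry": 0,"rz": 0,"fingers": 0},{"dx": -0.02,"dy": -0.03,"dz": 0,"rx": -0.5,"ry": 0,"rz": 0,"fingers": -0.5},{"dx": -0.02,"dy": -0.03,"dz": 0,"rx": -0.5,"ry": 0,"rz": 0,"fingers": -1},{"dx": -0.02,"dy": -0.03,"dz": 0,"rx": -0.5,"ry": 0,"rz": 0,"fingers": -1}])

```text
clock: 20.9
position: [0.5731, 0.2588, 0.1237]
tool_rot: [-0.648, 1.571, -2.446]
force: [0.5, 1.2, 0.6]
grip_width: 0.0857
```

```bash
python3 st.py .569 .2567 .125
```

```text
20.9 [0.5731 0.2588 0.1237] F [0.5 1.2 0.6] M [ 0.04 -0.02  0.01] q [-0.23  0.69 -0.44  1.67  0.37  0.86 -1.05] th -13.03 xaxis [-2.e-04 -1.e-04 -1.e+00]
tool shift cm [-0.13 -0.35  0.3 ]
```

Open and free. Retract straight up, then look.

>>> send_rows(rows=[{"dx": -1,"dy": 0,"dz": 0,"rx": 0,"ry": 0,"rz": 0,"fingers": -1},{"dx": -3,"dy": 0,"dz": 0,"rx": 0,"ry": 0,"rz": 0,"fingers": -1},{"dx": -6,"dy": 0,"dz": 0,"rx": 0,"ry": 0,"rz": 0,"fingers": -1},{"dx": -9,"dy": 0,"dz": 0,"rx": 0,"ry": 0,"rz": 0,"fingers": -1},{"dx": -12,"dy": 0,"dz": 0,"rx": 0,"ry": 0,"rz": 0,"fingers": -1},{"dx": -14,"dy": 0,"dz": 0,"rx": 0,"ry": 0,"rz": 0,"fingers": -1},{"dx": -14,"dy": 0,"dz": 0,"rx": 0,"ry": 0,"rz": 0,"fingers": -1},{"dx": -14,"dy": 0,"dz": 0,"rx": 0,"ry": 0,"rz": 0,"fingers": -1}])

```text
clock: 21.9
position: [0.5729, 0.2588, 0.2639]
tool_rot: [0.388, 1.571, -1.41]
force: [-0.9, -0.4, -0.6]
grip_width: 0.0851
```

```bash
python3 st.py; python3 - <<'E'
from h import *
s=grab_frame("scene");w=grab_frame("wrist")
cv2.imwrite("pics/s7.png",s["pixels"]);cv2.imwrite("pics/w7.png",w["pixels"])
a=[r["centre"] for r in pinpoint(s,"hexkey_grip")];b=[r["centre"] for r in pinpoint(w,"hexkey_grip")]
print(a,b,proj(s,[.572,.255,.134]),proj(w,[.572,.255,.134]))
if a and b: print(tri([(s,a[0]),(w,b[0])]))
E
```

```text
21.9 [0.5729 0.2588 0.2639] F [-0.9 -0.4 -0.6] M [-0.04  0.05 -0.06] q [-0.19  0.54 -0.49  1.54  0.27  1.13 -0.97] th -13.03 xaxis [ 0.e+00 -1.e-04 -1.e+00]
[[425.8, 158.7], [209.4, 284.9]] [[317.4, 199.1]] [np.float64(424.10553027122353), np.float64(155.48846236165758)] [np.float64(317.702701723358), np.float64(199.9144949237047)]
[0.57425262 0.25569923 0.12761833]
```

View pics/s7.png

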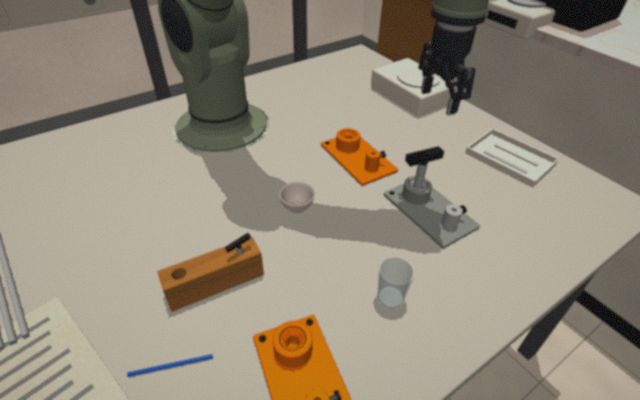

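View pics/w7.png

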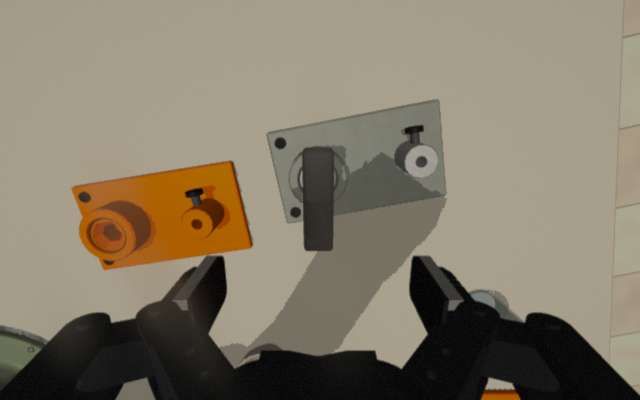

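```bash
python3 - <<'E'
from h import *
print(job.job_done())
E
```

```text
the job is handed in; nothing more can be done
None
```

I took the larger key from the rack, seated it in the grey base's cap screw, and turned it clockwise until the screw hit its stop. I then let go, retracted, and handed the job in at about 22 s.

- **Seating:** the key touched the socket floor with the bar about 134 mm above the bench, the height for a fully home key, before any turning.
- **Turning:** I turned the gripper about 72° clockwise. The turning torque stayed near zero until about 61°. It then rose to 0.55 and 0.84 N m as I pressed on, close to where I expected the stop. I could not read the screw angle directly.
- **After release:** the key stood upright at about (0.574, 0.256) m, within about 2 mm of my estimate of the screw axis. The gripper was open and about 14 cm above its grasp height.
- **Bystanders:** the smaller key, mortar and beaker looked unmoved in the last picture. I did not measure their final positions.

One reading disagreed slightly. The final camera estimate put the bar at 128 mm above the bench instead of 134 mm. The trained network also read a few millimetres low on this key elsewhere, so I relied on the floor contact.

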